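# Clip down the spare-key box in opposite-corner order

### The arm

A 7-joint arm with a two-finger parallel gripper is mounted at the origin on the work surface. World frame = base frame: x ahead of the robot, y to its left, z up, the work surface at z = 0. Lengths are in m, angles in rad, forces in N, time in s.
With the tool pointing down it reaches from about 0.4 to 0.75 m from the base axis. Payload 19.5 kg.
Tool frame: the origin (TCP) lies at the very end of the fingers, on their centre line; the grasp point (between the pads) lies 19 mm behind it; z points along the fingers, y is the direction in which the jaws open and shut (so a half turn about z gives the same grasp; the last joint's range is limited). The gripper opens to 85 mm and grips with 20 to 120 N. Pads are 22 mm wide; open, the fingers measure 114 mm over their backs; the gripper's body (76 mm by 85 mm) begins 54 mm behind the grasp point. The pads swing forward as they close: fully open they stand 13 mm farther back than shut.
Start: joints at [1.271, 0.707, -0.028, 1.485, 0.022, 0.951, -0.075], TCP at [0.147, -0.556, 0.231] pointing down, gripper open.
Joint ranges: [-2.71, 2.71], [-0.32, 2.16], [-1.57, 1.52], [0, 2.45], [-1.46, 4.6], [0, 2.02], [-2.83, 2.83]. Speed limits (rad/s): [1.89, 1.89, 2.57, 2.57, 3.01, 3.01, 3.01].

### API

Orientations are given as a 3x3 rotation matrix whose columns are the frame's x, y, z axes.
In Python, from bench import bot gives the robot as it stands.
- The arm moves only by the tool arm_command, never from a script. Its argument "commands" is a list of rows, each an object with "linear": the shift along the tool's x, y, z in m, a list of three; "turn": the turn about the tool's z in degrees; "jaw": the closure, from -1 (fully open) to 1 (shut). A call has 1 to 10 rows; each row is the pose to reach, as a shift and turn from the pose commanded when the call began, along the tool's axes at that moment; what a row does not reach only later rows make up. A row lasts 1/8 s, in which the tool goes at most 62.5 mm and 10.7 degrees, less where a joint would pass 70% of its speed; a pose out of reach is approached as far as the arm can. A call with a gripper value outside its range is refused whole. The fingers move at their own pace and stop on an object; "squeeze" is the grip in N (left out, the last holds). Time passes only in rows, so rows that repeat a pose let the fingers close. It gives the time, the measured TCP pose, the force and the opening at its end, in the units of the state.
- bot.read_state(): the state, without advancing time (a new reading comes with each control period).
- bot.camera(name): name is "scene" or "top" or "wrist"; returns the picture (400x640x3 uint8, red, green, blue); there is no depth.
- bot.camera_info(name): a dict with "K" (3x3 intrinsics, pixels), "rvec" (rotation vector, rad) and "tvec" (3), from world to camera coordinates, as OpenCV has them. Camera axes: x right, y down, z forward; pixel columns grow to the right and rows downward; lengths in m; the calibration is good to about 2 mm. A picture is of the moment at which its call begins: read the wrist's pose just before it. camera_info takes no time and is no camera call; for the wrist camera it gives the pose at the moment of the call.
- bot.job_done(): hands the job in, once; it reports no verdict.
The state is a dict: "clock": time; "joint_pos": joint angles; "joint_vel": joint speeds; "joint_efforts": joint torques, N m; "tool_pos": TCP position; "tool_rot": TCP orientation; "force": force on the tool from outside, world axes, zero at the start; "wrist_torque": the same for the moment, N m; "finger_gap": finger opening in m.
Only numpy, scipy, OpenCV 4.12 (cv2) and the standard library are available. Lean on these libraries where they do the work, as an engineer would, in place of code of your own. Each camera call takes 0.05 s, during which the arm holds its last target.

### The job

The blue-lidded spare-key box is full: snap its four orange clips fully down over the rim, one at a time, so that the lid seats evenly. Begin at any corner, go next to the corner diagonally opposite, then do the remaining two in either order. The green-lidded box is still in use, so do not touch it.

Things in the scene. Friction and masses are not known exactly. Their poses are not given: they have to be found in the camera images.
- key_box: white plastic box with a blue lid, fixed to the shelf: 140 (x) by 190 (y) mm over the rim, lid top 62 mm up. Origin: centre of the underside, at shelf height; x points roughly away from the robot, y to its left (yaw within 0.35 rad), z up. Four orange clips on the lid, two on each long side. Open, their free ends stand 87 to 97 mm above the shelf at x = +/-68 to 73 mm; closed, their flat tops are 68 mm up.
- clip_nl (a joint): orange clip, near left (-x, +y) corner of the blue lid; diagonal partner clip_fr. Flap 30 mm wide, centred at y = 62 in the box frame (mm), from a hinge along y at x = -30, z = 66 to a hook at x = -78. Rad: 0 closed flat, 0.45 to 0.65 at the start (tip raised). Stiff hinge, stays where left; shuts when pushed straight down at x = -60 until flat, about 3 to 8 N.
- clip_nr (a joint): orange clip, near right (-x, -y) corner of the blue lid; diagonal partner clip_fl. Flap 30 mm wide, centred at y = -62 in the box frame (mm), from a hinge along y at x = -30, z = 66 to a hook at x = -78. Rad: 0 closed flat, 0.45 to 0.65 at the start (tip raised). Stiff hinge, stays where left; shuts when pushed straight down at x = -60 until flat, about 3 to 8 N.
- clip_fl (a joint): orange clip, far left (+x, +y) corner of the blue lid; diagonal partner clip_nr. Flap 30 mm wide, centred at y = 62 in the box frame (mm), from a hinge along y at x = +30, z = 66 to a hook at x = +78. Rad: 0 closed flat, 0.45 to 0.65 at the start (tip raised). Stiff hinge, stays where left; shuts when pushed straight down at x = +60 until flat, about 3 to 8 N.
- clip_fr (a joint): orange clip, far right (+x, -y) corner of the blue lid; diagonal partner clip_nl. Flap 30 mm wide, centred at y = -62 in the box frame (mm), from a hinge along y at x = +30, z = 66 to a hook at x = +78. Rad: 0 closed flat, 0.45 to 0.65 at the start (tip raised). Stiff hinge, stays where left; shuts when pushed straight down at x = +60 until flat, about 3 to 8 N.
- other_box: the box to leave alone: the same size and make, with open orange clips too, but with a green lid and a white emblem; also fixed to the shelf, origin and axes as for key_box. The two boxes may stand either way round, left or right.
Mind the look-alikes: they are no part of the job. What is shaped like the key_box but yellow is not meant.

How it is judged:
On the way, in this order (a step that is already met when the one before it is completed fails the run):
1. one clip of the blue-lidded box is down, any corner (value of joint any of clip_nl, clip_nr, clip_fl, clip_fr below 0.12 rad), for 0.1 s.
2. the diagonally opposite clip is down too ((value of joint each of clip_nl, clip_fr below 0.12 rad or value of joint each of clip_nr, clip_fl below 0.12 rad)), for 0.1 s.
3. a third clip is down (((value of joint each of clip_nl, clip_fr below 0.12 rad and value of joint any of clip_nr, clip_fl below 0.12 rad) or (value of joint each of clip_nr, clip_fl below 0.12 rad and value of joint any of clip_nl, clip_fr below 0.12 rad))), for 0.1 s.
4. all four clips are down (value of joint each of clip_nl, clip_nr, clip_fl, clip_fr below 0.12 rad), for 0.2 s.
At the end, for the whole second after the job is handed in: all four clips of the blue-lidded box are snapped home (each within 0.12 rad of flat) and stay so with nothing touching them (all of step 4).
It fails at once if clips at neighbouring corners are down while neither diagonal pair is complete (value of joint any of clip_nl, clip_fr below 0.12 rad and value of joint any of clip_nr, clip_fl below 0.12 rad and not (value of joint each of clip_nl, clip_fr below 0.12 rad or value of joint each of clip_nr, clip_fl below 0.12 rad)).
It fails at once if the green-lidded box is touched (more than 1 N) (contact force between other_box and the fingers above 1 N or contact force between other_box and the arm above 1 N).
It also fails if it takes over 48 s, if anything falls off the work surface, if the arm or the gripper's body presses on something with over 40 N, if the wrist force passes 120 N, or if a joint passes its speed limit or range.

## Working session

There is one attempt and no reset: what is moved stays moved. The work goes in short steps, Python scripts to look and compute and a tool call to move; the robot and the scene stay as the last step left them, time stands still between calls to the robot, and variables do not carry over. Pictures are saved under pics/ and viewed, and the job is handed in when it is done.

Besides the shell and the picture viewer there is one more tool, called as name(argument=value, ...), one argument or row to a line, values as JSON. arm_command: Moves the arm, as the interface text tells. Its arguments: {"type":"object","properties":{"commands":{"type":"array","items":{"type":"object","properties":{"linear":{"type":"array","items":{"type":"number"}},"turn":{"type":"number"},"jaw":{"type":"number"}}}},"squeeze":{"type":"number"}},"required":["commands"]}

```bash
mkdir -p pics; python3 - <<'E'
from bench import bot
import cv2
s=bot.read_state()
print(s['clock'],s['tool_pos'],s['tool_rot'],s['force'],s['finger_gap'])
for n in ("scene","top"):
    im=bot.camera(n); cv2.imwrite(f"pics/{n}0.png",im[:,:,::-1]); i=bot.camera_info(n); print(n,i)
E
```

```text
0.0 [ 0.14651299 -0.55572931  0.23084832] [[ 9.66959140e-01  2.54931216e-01 -3.12421190e-04]
 [ 2.54931406e-01 -9.66958538e-01  1.07878885e-03]
 [-2.70813831e-05 -1.12279071e-03 -9.99999369e-01]] [-0.02091064  0.81749538 -0.24522706] 0.08567715591138556
scene {'K': array([[441.99864668,   0.        , 311.88568557],
       [  0.        , 441.99864668, 205.85614426],
       [  0.        ,   0.        ,   1.        ]]), 'rvec': array([ 1.64906481,  1.73642324, -0.82230589]), 'tvec': array([ 0.1094584 , -0.17011905,  1.57642002])}
top {'K': array([[485.13033182,   0.        , 312.94460454],
       [  0.        , 485.13033182, 201.34425014],
       [  0.        ,   0.        ,   1.        ]]), 'rvec': array([ 2.12223797, -2.17260875,  0.15619987]), 'tvec': array([-0.07941188,  0.38976356,  1.48750593])}
```

View pics/scene0.png

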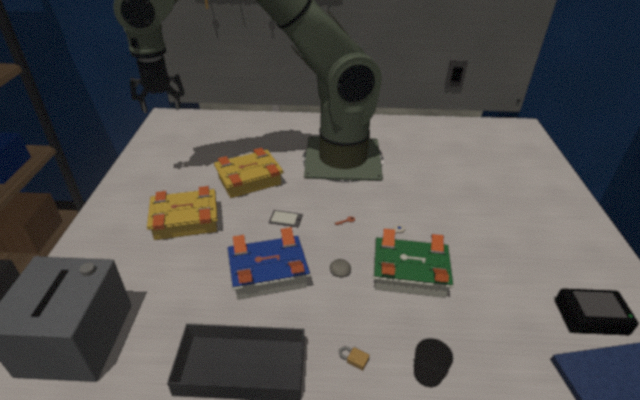

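View pics/top0.png

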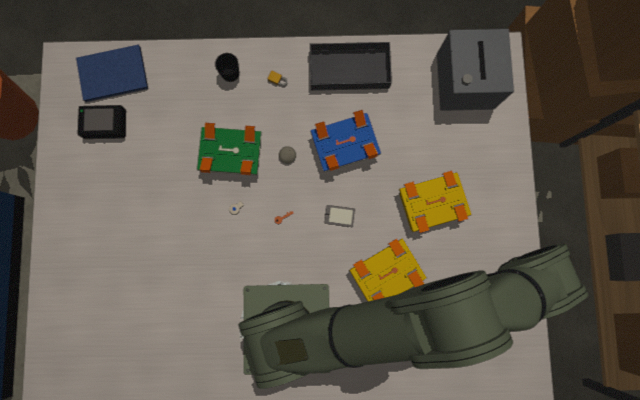

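The top view shows the blue box at about (345,142), green at (230,150), two yellow look-alikes at (435,200) and (390,270), and the arm at lower right. Next I measure the blue box.

```bash
cat > h.py <<'E'
import cv2,numpy as np
def ray(i,uv,z):
    R,_=cv2.Rodrigues(i['rvec']); t=np.array(i['tvec']).ravel()
    uv=np.atleast_2d(np.asarray(uv,float))
    d=(np.c_[uv,np.ones(len(uv))]@np.linalg.inv(i['K']).T)@R
    c=-R.T@t
    return c+d*((z-c[2])/d[:,2])[:,None]
def proj(i,p):
    return cv2.projectPoints(np.atleast_2d(np.asarray(p,float)),i['rvec'],i['tvec'],i['K'],None)[0][:,0]
def boxpt(c,yaw,p):
    p=np.atleast_2d(p);C,S=np.cos(yaw),np.sin(yaw)
    return np.c_[c[0]+C*p[:,0]-S*p[:,1],c[1]+S*p[:,0]+C*p[:,1],p[:,2]]
E
python3 - <<'E'
from bench import bot
from h import *
CL={'nl':(-1,1),'nr':(-1,-1),'fl':(1,1),'fr':(1,-1)}
for n,win in (("top",(290,395,95,180)),("scene",(215,325,220,300))):
    i=bot.camera_info(n); im=cv2.imread(f"pics/{n}0.png"); hsv=cv2.cvtColor(im,cv2.COLOR_BGR2HSV)
    w=np.zeros(hsv.shape[:2],np.uint8); x0,x1,y0,y1=win; w[y0:y1,x0:x1]=255
    b=cv2.inRange(hsv,(105,120,50),(130,255,255))&w
    o=(cv2.inRange(hsv,(0,150,80),(18,255,255)))&w
    full=cv2.morphologyEx(b,cv2.MORPH_CLOSE,np.ones((3,3)))
    ys,xs=np.nonzero(full); P=ray(i,np.c_[xs,ys],0.062)[:,:2]
    r=cv2.minAreaRect((P*1000).astype(np.float32)); print(n,'blue rect mm',r)
    nn,l,st,ce=cv2.connectedComponentsWithStats(o)
    for k in range(1,nn):
        if st[k,4]>15: print('  orange',st[k],ce[k].round(1),'z.075',ray(i,ce[k],0.078).round(3))
E
```

```text
top blue rect mm ((568.1753540039062, -192.58749389648438), (135.53126525878906, 184.82460021972656), 16.31368064880371)
  orange [354 110  11  17 132] [359.2 118.1] z.075 [[ 0.638 -0.238  0.078]]
  orange [316 122  12  17 133] [321.1 129.7] z.075 [[ 0.603 -0.119  0.078]]
  orange [344 137  11   5  23] [350.4 139.1] z.075 [[ 0.571 -0.208  0.078]]
  orange [364 143  13  16 129] [370.2 150.5] z.075 [[ 0.534 -0.268  0.078]]
  orange [326 155  13  16 131] [331.8 162.3] z.075 [[ 0.5   -0.149  0.078]]
scene blue rect mm ((572.6294555664062, -194.14474487304688), (133.2584991455078, 181.23992919921875), 16.309938430786133)
  orange [282 228  12  16 141] [287.4 236.1] z.075 [[ 0.501 -0.15   0.078]]
  orange [234 236  12  16 154] [239.3 243.7] z.075 [[ 0.536 -0.268  0.078]]
  orange [290 262  13  10  97] [296.4 266.6] z.075 [[ 0.607 -0.118  0.078]]
  orange [239 271  12  11 114] [244.5 276. ] z.075 [[ 0.644 -0.237  0.078]]
```

```bash
cat > plan.py <<'E'
from bench import bot
from h import *
s=bot.read_state(); R=np.array(s['tool_rot']); p=np.array(s['tool_pos'])
c=(0.569,-0.193);yaw=0.2845
print(s['clock'],p.round(4),s['force'].round(2) if hasattr(s['force'],'round') else s['force'],s['finger_gap'])
print('turn',np.degrees(np.arctan2(R[1,0],R[0,0])-yaw).round(2))
for n,(a,b) in {'nl':(-1,1),'nr':(-1,-1),'fl':(1,1),'fr':(1,-1)}.items():
    w=boxpt(c,yaw,[a*.060,b*.062,.068])[0]
    print(n,w.round(4),'shift mm',(1000*R.T@(w-p)).round(1))
E
python3 plan.py
```

```text
0.1 [ 0.1466 -0.5558  0.2309] [ 0.62 -0.46  0.16] 0.08539671512557843
turn -1.53
nl [ 0.494  -0.1503  0.068 ] shift mm [ 439.3 -303.3  163.2]
nr [ 0.5288 -0.2693  0.068 ] shift mm [ 442.6 -179.4  163.1]
fl [ 0.6092 -0.1167  0.068 ] shift mm [ 559.3 -306.5  163.2]
fr [ 0.644  -0.2357  0.068 ] shift mm [ 562.6 -182.6  163.1]
```

arm_command(
  commands=[
    {"linear":[0.05,-0.02,0.0],"turn":-1.5,"jaw":1},
    {"linear":[0.11,-0.045,0.0],"turn":-1.5,"jaw":1},
    {"linear":[0.165,-0.07,0.0],"turn":-1.5,"jaw":1},
    {"linear":[0.22,-0.09,0.0],"turn":-1.5,"jaw":1},
    {"linear":[0.275,-0.11,0.0],"turn":-1.5,"jaw":1},
    {"linear":[0.33,-0.135,0.02],"turn":-1.5,"jaw":1},
    {"linear":[0.385,-0.155,0.05],"turn":-1.5,"jaw":1},
    {"linear":[0.443,-0.179,0.09],"turn":-1.5,"jaw":1},
    {"linear":[0.443,-0.179,0.09],"turn":-1.5,"jaw":1},
    {"linear":[0.443,-0.179,0.09],"turn":-1.5,"jaw":1},
  ],
)

```text
clock: 1.35
tool_pos: [0.5292, -0.2696, 0.1407]
tool_rot: [[0.96, 0.281, -0.001], [0.281, -0.96, 0.0], [-0.001, -0.001, -1.0]]
force: [0.2, 0.1, 0.6]
finger_gap: 0.0003
```

```bash
python3 plan.py; python3 - <<'E'
from bench import bot
import cv2
for n in ("scene","wrist"): cv2.imwrite(f"pics/{n}1.png",bot.camera(n)[:,:,::-1])
E
```

```text
1.35 [ 0.5292 -0.2696  0.1407] [0.24 0.11 0.56] 0.00027022000829155185
turn 0.02
nl [ 0.494  -0.1503  0.068 ] shift mm [  -0.2 -124.3   72.8]
nr [ 0.5288 -0.2693  0.068 ] shift mm [-0.2 -0.3 72.7]
fl [ 0.6092 -0.1167  0.068 ] shift mm [ 119.8 -124.3   72.7]
fr [ 0.644  -0.2357  0.068 ] shift mm [119.8  -0.3  72.6]
```

View pics/wrist1.png

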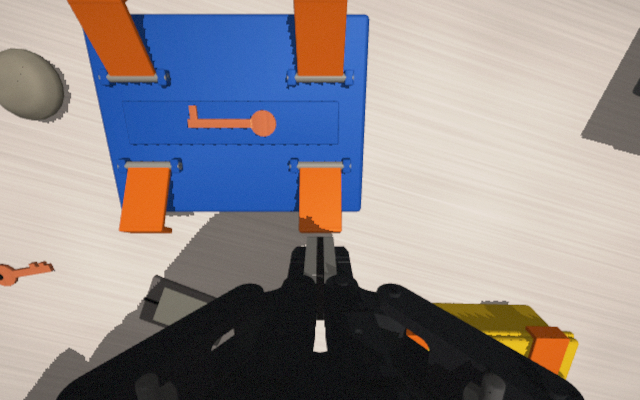

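View pics/scene1.png

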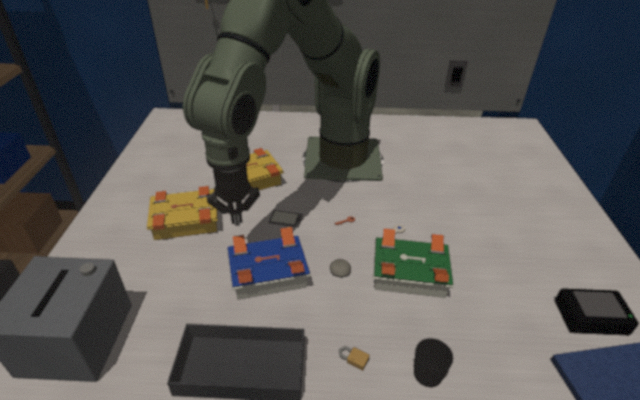

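The wrist view shows the blue lid squarely aligned, hinge pins at about (319,164), (149,165), (133,78), (320,78), and the shut fingers at (320,240). I cast the pins onto z=66 mm to check the box pose.

```bash
python3 - <<'E'
from bench import bot
from h import *
i=bot.camera_info('wrist')
P=ray(i,[(150,166),(320,165),(132,78),(320,78)],0.066)[:,:2]
c=np.array([.569,-.193]);y=.2845;R=np.array([[np.cos(y),-np.sin(y)],[np.sin(y),np.cos(y)]])
print(((P-c)@R*1000).round(1), 'want nl(-30,62) nr(-30,-62) fl fr')
print(proj(i,bot.read_state()['tool_pos']))
E
```

```text
[[-32.4  59.9]
 [-32.1 -64.7]
 [ 28.1  61.4]
 [ 27.7 -64.9]] want nl(-30,62) nr(-30,-62) fl fr
[[318.76824647 251.21408637]]
```

Agrees within about 2 mm, so I press nr.

arm_command(
  commands=[
    {"linear":[-0.001,0.001,0.035],"turn":0,"jaw":1},
    {"linear":[-0.001,0.001,0.045],"turn":0,"jaw":1},
    {"linear":[-0.001,0.001,0.053],"turn":0,"jaw":1},
    {"linear":[-0.001,0.001,0.06],"turn":0,"jaw":1},
    {"linear":[-0.001,0.001,0.066],"turn":0,"jaw":1},
    {"linear":[-0.001,0.001,0.07],"turn":0,"jaw":1},
    {"linear":[-0.001,0.001,0.072],"turn":0,"jaw":1},
    {"linear":[-0.001,0.001,0.0725],"turn":0,"jaw":1},
    {"linear":[-0.001,0.001,0.0725],"turn":0,"jaw":1},
  ],
)

```text
clock: 2.58
tool_pos: [0.5287, -0.271, 0.0688]
tool_rot: [[0.96, 0.28, 0.0], [0.28, -0.96, 0.0], [0.0, -0.0, -1.0]]
force: [-0.1, -0.0, 0.4]
finger_gap: 0.0001
```

arm_command(
  commands=[
    {"linear":[0,0,0.001],"turn":0,"jaw":1},
    {"linear":[0,0,0.002],"turn":0,"jaw":1},
    {"linear":[0,0,0.002],"turn":0,"jaw":1},
  ],
)

```text
clock: 2.95
tool_pos: [0.5288, -0.2711, 0.0676]
tool_rot: [[0.96, 0.28, 0.001], [0.28, -0.96, -0.0], [0.001, 0.0, -1.0]]
force: [-5.9, 1.4, 16.7]
finger_gap: 0.0
```

```bash
python3 plan.py; python3 - <<'E'
from bench import bot
import cv2
for n in ("wrist",): cv2.imwrite(f"pics/{n}2.png",bot.camera(n)[:,:,::-1])
E
```

```text
2.95 [ 0.5288 -0.2711  0.0676] [-5.88  1.44 16.71] 9.778546468261083e-06
turn -0.03
nl [ 0.494  -0.1503  0.068 ] shift mm [   0.4 -125.7   -0.4]
nr [ 0.5288 -0.2693  0.068 ] shift mm [ 0.5 -1.7 -0.4]
fl [ 0.6092 -0.1167  0.068 ] shift mm [ 120.4 -125.8   -0.3]
fr [ 0.644  -0.2357  0.068 ] shift mm [120.5  -1.8  -0.3]
```

View pics/wrist2.png

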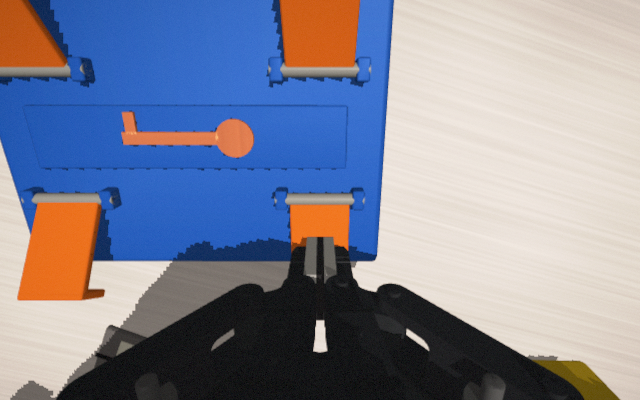

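nr is flat under the fingers with the stop felt at 67.6 mm (17 N). The picture shows the flap flush at (320,225). Next I go to the diagonal, fl.

arm_command(
  commands=[
    {"linear":[0,0,-0.05],"turn":0,"jaw":1},
    {"linear":[0,0,-0.075],"turn":0,"jaw":1},
    {"linear":[0.04,-0.04,-0.075],"turn":0,"jaw":1},
    {"linear":[0.08,-0.08,-0.075],"turn":0,"jaw":1},
    {"linear":[0.119,-0.124,-0.075],"turn":0,"jaw":1},
    {"linear":[0.119,-0.124,-0.075],"turn":0,"jaw":1},
    {"linear":[0.119,-0.124,-0.075],"turn":0,"jaw":1},
  ],
)

```text
clock: 3.88
tool_pos: [0.6079, -0.1193, 0.1417]
tool_rot: [[0.96, 0.28, -0.0], [0.28, -0.96, -0.0], [-0.0, 0.0, -1.0]]
force: [-0.8, -0.8, 0.5]
finger_gap: 0.0001
```

```bash
python3 plan.py; python3 - <<'E'
from bench import bot
import cv2
for n in ("wrist",'scene'): cv2.imwrite(f"pics/{n}3.png",bot.camera(n)[:,:,::-1])
E
```

```text
3.875 [ 0.6079 -0.1193  0.1417] [-0.79 -0.81  0.54] 0.00010517660805498845
turn -0.03
nl [ 0.494  -0.1503  0.068 ] shift mm [-118.    -2.1   73.8]
nr [ 0.5288 -0.2693  0.068 ] shift mm [-117.9  121.9   73.8]
fl [ 0.6092 -0.1167  0.068 ] shift mm [ 2.  -2.2 73.7]
fr [ 0.644  -0.2357  0.068 ] shift mm [  2.1 121.8  73.7]
```

View pics/scene3.png

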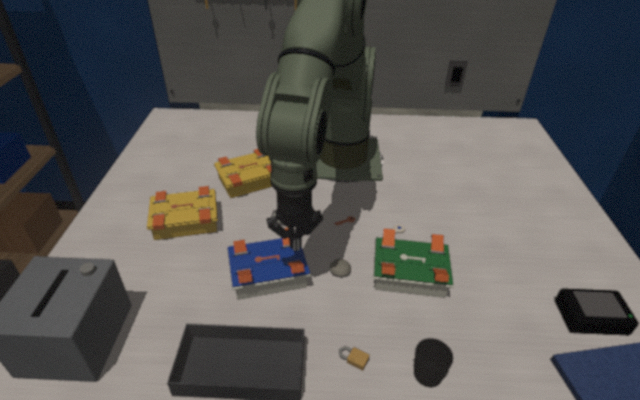

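The fingers stand above fl at (297,240). I zoom in on nr at (240,247) to check it stayed shut.

```bash
python3 - <<'E'
import cv2,numpy as np
a=[cv2.resize(cv2.imread(f"pics/scene{k}.png")[215:300,215:325],None,fx=3.5,fy=3.5,interpolation=cv2.INTER_CUBIC) for k in (0,3)]
cv2.imwrite("pics/cmp3.png",np.hstack(a))
E
```

```text
(no output)
```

View pics/cmp3.png

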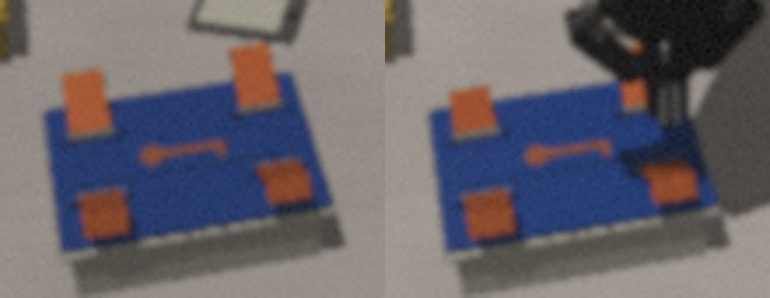

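View pics/wrist3.png

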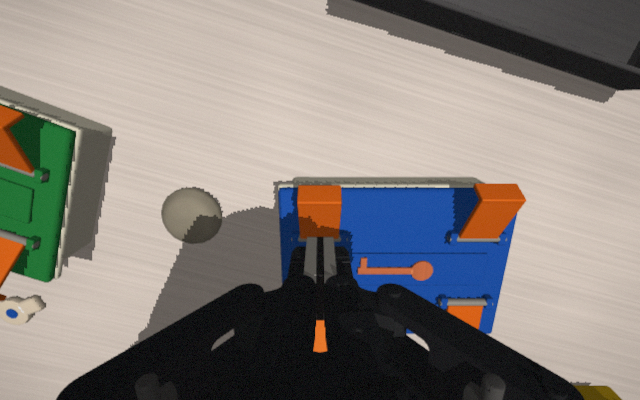

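nr is clearly shorter and lower, so it is shut. The green box is far off at left. I press fl.

arm_command(
  commands=[
    {"linear":[0.001,-0.001,0.035],"turn":0,"jaw":1},
    {"linear":[0.001,-0.001,0.045],"turn":0,"jaw":1},
    {"linear":[0.001,-0.001,0.053],"turn":0,"jaw":1},
    {"linear":[0.001,-0.001,0.06],"turn":0,"jaw":1},
    {"linear":[0.001,-0.001,0.066],"turn":0,"jaw":1},
    {"linear":[0.001,-0.001,0.07],"turn":0,"jaw":1},
    {"linear":[0.001,-0.001,0.073],"turn":0,"jaw":1},
    {"linear":[0.001,-0.001,0.0745],"turn":0,"jaw":1},
    {"linear":[0.001,-0.001,0.0755],"turn":0,"jaw":1},
    {"linear":[0.001,-0.001,0.0755],"turn":0,"jaw":1},
  ],
)

```text
clock: 5.22
tool_pos: [0.609, -0.1176, 0.0675]
tool_rot: [[0.96, 0.28, 0.001], [0.28, -0.96, -0.0], [0.001, 0.0, -1.0]]
force: [-4.2, 3.1, 21.7]
finger_gap: -0.0002
```

Stop felt at 67.5 mm (22 N). I lift off, check, and go above nl (−120 mm in x).

arm_command(
  commands=[
    {"linear":[0,0,-0.05],"turn":0,"jaw":1},
    {"linear":[0,0,-0.075],"turn":0,"jaw":1},
    {"linear":[-0.06,0,-0.075],"turn":0,"jaw":1},
    {"linear":[-0.12,0,-0.075],"turn":0,"jaw":1},
    {"linear":[-0.12,0,-0.075],"turn":0,"jaw":1},
    {"linear":[-0.12,0,-0.075],"turn":0,"jaw":1},
  ],
)

```text
clock: 5.98
tool_pos: [0.4941, -0.1511, 0.1414]
tool_rot: [[0.96, 0.28, 0.0], [0.28, -0.96, 0.0], [0.0, -0.0, -1.0]]
force: [0.9, 0.5, -0.4]
finger_gap: 0.0001
```

```bash
python3 plan.py; python3 - <<'E'
from bench import bot
import cv2,numpy as np
for n in ("wrist",'scene'): cv2.imwrite(f"pics/{n}4.png",bot.camera(n)[:,:,::-1])
a=[cv2.resize(cv2.imread(f"pics/scene{k}.png")[215:300,215:325],None,fx=3.5,fy=3.5,interpolation=cv2.INTER_CUBIC) for k in (0,4)]
cv2.imwrite("pics/cmp4.png",np.hstack(a))
E
```

```text
5.975 [ 0.4941 -0.1511  0.1414] [ 0.94  0.52 -0.38] 0.00013996963900861505
turn -0.03
nl [ 0.494  -0.1503  0.068 ] shift mm [ 0.1 -0.7 73.4]
nr [ 0.5288 -0.2693  0.068 ] shift mm [  0.2 123.3  73.4]
fl [ 0.6092 -0.1167  0.068 ] shift mm [120.1  -0.8  73.5]
fr [ 0.644  -0.2357  0.068 ] shift mm [120.2 123.2  73.5]
```

View pics/cmp4.png

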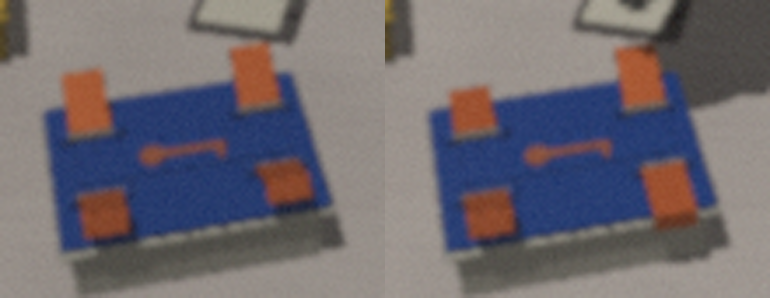

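View pics/wrist4.png

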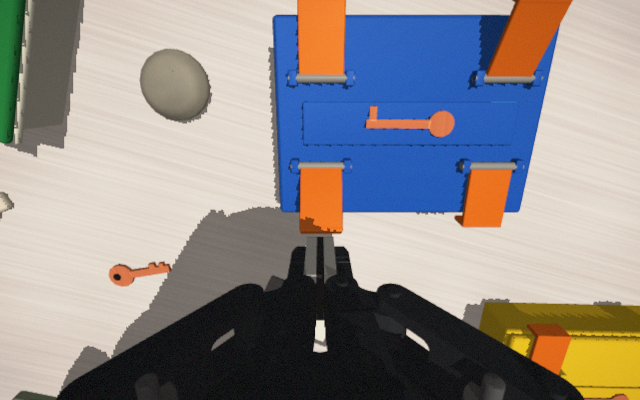

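fl (lower right in the scene crop) now reaches over the rim, and nr stays shut. The fingers are above nl, so I press it.

arm_command(
  commands=[
    {"linear":[0,0,0.035],"turn":0,"jaw":1},
    {"linear":[0,0,0.045],"turn":0,"jaw":1},
    {"linear":[0,0,0.053],"turn":0,"jaw":1},
    {"linear":[0,0,0.06],"turn":0,"jaw":1},
    {"linear":[0,0,0.066],"turn":0,"jaw":1},
    {"linear":[0,0,0.07],"turn":0,"jaw":1},
    {"linear":[0,0,0.073],"turn":0,"jaw":1},
    {"linear":[0,0,0.0745],"turn":0,"jaw":1},
    {"linear":[0,0,0.0755],"turn":0,"jaw":1},
    {"linear":[0,0,0.0755],"turn":0,"jaw":1},
  ],
)

```text
clock: 7.32
tool_pos: [0.4936, -0.1514, 0.0671]
tool_rot: [[0.96, 0.28, 0.001], [0.28, -0.96, -0.0], [0.001, 0.0, -1.0]]
force: [-9.5, 1.9, 35.7]
finger_gap: 0.0005
```

arm_command(
  commands=[
    {"linear":[0,0,-0.05],"turn":0,"jaw":1},
    {"linear":[0,0,-0.075],"turn":0,"jaw":1},
    {"linear":[0.04,0.04,-0.075],"turn":0,"jaw":1},
    {"linear":[0.08,0.08,-0.075],"turn":0,"jaw":1},
    {"linear":[0.12,0.123,-0.075],"turn":0,"jaw":1},
    {"linear":[0.12,0.123,-0.075],"turn":0,"jaw":1},
    {"linear":[0.12,0.123,-0.075],"turn":0,"jaw":1},
  ],
)

```text
clock: 8.2
tool_pos: [0.6433, -0.2357, 0.1401]
tool_rot: [[0.96, 0.28, -0.0], [0.28, -0.96, 0.0], [-0.0, -0.001, -1.0]]
force: [-0.7, -0.0, 0.6]
finger_gap: -0.0003
```

```bash
python3 plan.py; python3 - <<'E'
from bench import bot
import cv2,numpy as np
for n in ("wrist",'scene'): cv2.imwrite(f"pics/{n}5.png",bot.camera(n)[:,:,::-1])
a=[cv2.resize(cv2.imread(f"pics/scene{k}.png")[215:300,215:325],None,fx=3.5,fy=3.5,interpolation=cv2.INTER_CUBIC) for k in (4,5)]
cv2.imwrite("pics/cmp5.png",np.hstack(a))
E
```

```text
8.2 [ 0.6433 -0.2357  0.1401] [-0.65 -0.05  0.58] -0.0002884542357648107
turn -0.04
nl [ 0.494  -0.1503  0.068 ] shift mm [-119.4 -123.7   72.2]
nr [ 0.5288 -0.2693  0.068 ] shift mm [-119.3    0.3   72.2]
fl [ 0.6092 -0.1167  0.068 ] shift mm [   0.6 -123.8   72.2]
fr [ 0.644  -0.2357  0.068 ] shift mm [ 0.7  0.2 72.1]
```

View pics/cmp5.png

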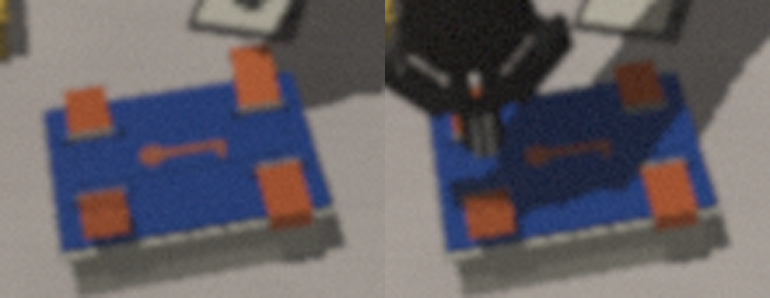

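nl (upper right) is now short and shut as well. The fingers are above fr, so I press with slightly less depth.

arm_command(
  commands=[
    {"linear":[0,0,0.034],"turn":0,"jaw":1},
    {"linear":[0,0,0.044],"turn":0,"jaw":1},
    {"linear":[0,0,0.052],"turn":0,"jaw":1},
    {"linear":[0,0,0.059],"turn":0,"jaw":1},
    {"linear":[0,0,0.065],"turn":0,"jaw":1},
    {"linear":[0,0,0.069],"turn":0,"jaw":1},
    {"linear":[0,0,0.072],"turn":0,"jaw":1},
    {"linear":[0,0,0.073],"turn":0,"jaw":1},
    {"linear":[0,0,0.074],"turn":0,"jaw":1},
    {"linear":[0,0,0.074],"turn":0,"jaw":1},
  ],
)

```text
clock: 9.55
tool_pos: [0.6435, -0.2357, 0.0677]
tool_rot: [[0.96, 0.28, 0.001], [0.28, -0.96, -0.0], [0.001, 0.0, -1.0]]
force: [-2.1, 2.4, 14.0]
finger_gap: -0.0001
```

arm_command(
  commands=[
    {"linear":[0,0,-0.05],"turn":0,"jaw":1},
    {"linear":[0,0,-0.1],"turn":0,"jaw":1},
    {"linear":[-0.05,0,-0.14],"turn":0,"jaw":1},
    {"linear":[-0.1,0.05,-0.14],"turn":0,"jaw":1},
    {"linear":[-0.15,0.1,-0.14],"turn":0,"jaw":1},
    {"linear":[-0.2,0.1,-0.14],"turn":0,"jaw":1},
    {"linear":[-0.2,0.1,-0.14],"turn":0,"jaw":1},
    {"linear":[-0.2,0.1,-0.14],"turn":0,"jaw":1},
  ],
)

```text
clock: 10.55
tool_pos: [0.4795, -0.3874, 0.2068]
tool_rot: [[0.96, 0.28, 0.0], [0.28, -0.96, 0.001], [0.0, -0.001, -1.0]]
force: [0.5, -0.2, -0.3]
finger_gap: -0.0
```

```bash
python3 plan.py; python3 - <<'E'
from bench import bot
import cv2,numpy as np
for n in ("top",'scene'): cv2.imwrite(f"pics/{n}6.png",bot.camera(n)[:,:,::-1])
a=[cv2.resize(cv2.imread(f"pics/{n}6.png")[y:y+85,x:x+110],None,fx=3.5,fy=3.5,interpolation=cv2.INTER_CUBIC) for n,x,y in (("scene",215,215),("top",290,98))]
cv2.imwrite("pics/cmp6.png",np.hstack(a))
E
```

```text
10.55 [ 0.4795 -0.3874  0.2068] [ 0.48 -0.25 -0.29] -3.311116423596385e-05
turn -0.03
nl [ 0.494  -0.1503  0.068 ] shift mm [  80.3 -223.4  139. ]
nr [ 0.5288 -0.2693  0.068 ] shift mm [ 80.4 -99.4 138.9]
fl [ 0.6092 -0.1167  0.068 ] shift mm [ 200.3 -223.4  139. ]
fr [ 0.644  -0.2357  0.068 ] shift mm [200.4 -99.4 138.9]
```

View pics/cmp6.png

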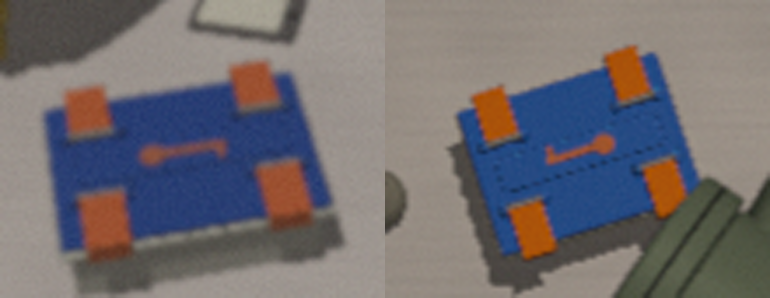

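All four clips lie flat with their hooks over the rim in both views, and nothing is touching them. I hand the job in.

```bash
python3 -c "
from bench import bot
print(bot.job_done())"
```

```text
the job is handed in; nothing more can be done
None
```

I snapped all four clips of the blue-lidded box down with the shut fingers, in the order near right, far left (its diagonal), near left, far right. I handed the job in after about 10.7 s of the 48 s allowed.

- **Press depth:** each press ended on a firm stop with the fingertips 67.1 to 67.7 mm up, against 68 mm for a closed clip. The upward force was 14 to 36 N. The near left press was the hardest at 36 N, firmer than it needed to be; I went a little less deep on the last one.
- **Last pictures:** the last scene view shows all four clips flat, with their hooks over the rim and the arm clear. The top view agrees, though the arm hides part of the near right corner there.
- **Green box:** the planned path stayed well clear of it.
- **Disagreement:** the wrist camera put the box's hinge pins 2 to 3 mm from the pose measured with the other two cameras. That was too little to matter, and I did not measure the clip angles directly.

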